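# Rebuild a filter head on its sprung spindle

### The arm

A 6-joint arm with a two-finger parallel gripper is mounted at the origin on a cart in front of the work surface, level with it; the furniture and walls round the work are solid. World frame = base frame: x ahead of the robot, y to its left, z up, the work surface at z = 0. Lengths are in m, angles in rad, forces in N, time in s.
With the tool pointing down it reaches from about 0.275 to 0.975 m from the base axis. Payload 8.4 kg.
Tool frame: the origin (TCP) lies midway between the tips of the shut fingers; the grasp point (between the pads) lies 19 mm behind it (manip.hold_point_z is the distance from the TCP to the grasp point, in m); z points along the fingers, x is the direction in which the jaws open and shut, and the axes are right-handed (so a half turn about z gives the same grasp; the last joint's range is limited). The gripper opens to 92 mm and grips with 3 to 60 N. Pads are 20 mm wide; open, the fingers measure 128 mm over their backs; the gripper's body (75 mm by 189 mm) begins 69 mm behind the grasp point.
Start: joints at [-1.11, 0.353, 1.633, -0, 1.155, -0.002], TCP at [0.279, -0.559, 0.215] pointing down, gripper open.
Joint ranges: [-2.63, 2.63], [-0.92, 2.1], [0.06, 2.66], [-1.3, 4.44], [0, 2.69], [-3.02, 3.02]. Speed limits (rad/s): [2.22, 2.22, 2.79, 3.14, 3.14, 3.14].

### API

Orientations are given as a unit quaternion [x, y, z, w].
In Python, from station import manip gives the robot as it stands.
- The arm moves only by the tool servo_tool, never from a script. Its argument "rows" is a list of rows, each an object with "linear": the shift along the tool's x, y, z scaled (see below), a list of three; "rotation": the turn, a rotation vector about the tool's x, y, z scaled (see below), a list of three. A call has exactly 10 rows; each row shifts and turns the pose as measured when the row begins, along the tool's axes as they then stand; what a row does not reach is not made up. The controller multiplies each number of a shift by 0.025 m and each number of a turn by 0.12 rad. A row lasts 1/10 s, in which the tool goes at most 50 mm and 8.59 degrees, less where a joint would pass 70% of its speed; a pose out of reach is approached as far as the arm can. A call with a number of a shift or a turn outside -1 to 1 is refused whole. A call with a gripper value outside its range is refused whole. "grip" is the finger opening in mm, from 0 to 91.9, set as the call begins (left out, the last holds). The fingers move at their own pace and stop on an object; "newtons" is the grip in N (left out, the last holds). Time passes only in rows, so rows that do not move let the fingers close, or fill a call up. It gives the time, the measured TCP pose, the force and the opening at its end, in the units of the state.
- manip.get_obs(): the state, without advancing time (a new reading comes with each control period).
- manip.read_camera(name): name is "scene" or "top"; returns a dict with "frame" (400x640x3 uint8, blue, green, red), "depth" (400x640 float32, m along the optical axis (not along the pixel's ray), 0 where there is no reading), "mtx" (3x3 intrinsics, pixels), "dist_coeffs" ([k1, k2, p1, p2, k3] as OpenCV has them; the pictures are not rectified), "R" (3x3) and "t" (3): a world point X has camera coordinates R X + t. Camera axes: x right, y down, z forward; pixel columns grow to the right and rows downward; lengths in m; the calibration is good to about 2 mm. A picture is of the moment at which its call begins.
- manip.finish_job(): hands the job in, once; it reports no verdict.
The state is a dict: "t": time; "joint_positions": joint angles; "qd": joint speeds; "tau": joint torques, N m; "position": TCP position; "tcp_rot": TCP orientation; "force": force on the tool from outside, world axes, zero at the start; "torque": the same for the moment, N m; "width": finger opening in m.
Only numpy, scipy, OpenCV 4.12 (cv2) and the standard library are available. Lean on these libraries where they do the work, as an engineer would, in place of code of your own. Each camera call takes 0.05 s, during which the arm holds its last target. There are 200 camera calls.

### The job

Put the filter head back together on its sprung spindle: first the spoked support, hub upward, down into the dish, then the spacer tube on the hub, and last the winged cap. The spindle's flat tang stands at an unknown angle, so rest the cap lightly on it and turn the cap by its wing until the tang slips into its slot, then set the cap fully home on the spacer; never force the spindle down (more than 5 mm is too much). Let go of everything and do not disturb the loupe, the dropper bottle or the tack tin.

Things in the scene. Friction and masses are not known exactly. Their poses are not given: they have to be found in the camera images.
- filter_base: Grey round base of the filter head, fixed to the table: dish 84 mm across, and a bolted ear at each side along its x axis (128 mm over both ears). Origin: centre of its underside, on the spindle's axis; z up. Dish floor 14 mm and rim 22 mm above the origin; 74 mm wide inside the rim.
- spindle_shoulder (a point): Point fixed to the base on the spindle's axis, 73 mm above the base's origin; axes as the base. The round polished, slippery steel spindle, 16 mm, ends here (2 mm bevel); above stands a flat tang 14 x 5 mm, 9 mm high. It cannot turn; its long way is set anywhere from 0.25 to 1.5 rad counter-clockwise (seen from above) of the base's x axis, new each time, not told.
- spindle (a joint): How far the spindle is pushed straight down against its spring, in m (0 = up, stop at 0.008). The spring gives about 2.8 N at the start of travel and 2 N more for each mm.
- support_mid (a point): Loose aluminium spoked filter support, lying hub up. The point is on its axis, 11 mm above its underside; z up. Wheel 66 mm across and 5 mm high; in its middle a hub tube 30 mm across, 22 mm high in all, bore 18.4 mm: grasp it by the hub. Seated, the point is 25 mm above the base's origin.
- spacer_mid (a point): Loose plain grey tube standing on end, 30 mm outside, bore 18.4 mm, 24 mm high, either end up. The point is on its axis, 12 mm above its underside. Seated on the support's hub, the point is 48 mm above the base's origin.
- cap_mid (a point): Loose black winged cap standing wing up. The point is on its axis, 27 mm above its underside. Body 46 mm across, 27 mm high. Below, a round bore 18 mm wide, 15 mm deep, mouth coned to 25 mm; above that a slot 16 x 7.2 mm, 8 mm deep, long way along the wing (the cap's x axis; either way round fits). Seated on the spacer, the point is 87 mm above the base's origin.
- cap_wing (a point): Middle of the cap's wing, 40 mm above the cap's underside: 40 mm long along the cap's x axis, 14 mm thick, 26 mm high; grasp here, across x. With slot and tang crossed the cap rests on the tang 7 mm too high, its bore 6 mm down round the spindle; lined up to about 0.15 rad, the spindle springs up into the slot. Then lower the cap.
- loupe: Small black eye loupe, 36 mm wide, 26 mm high, a bystander; origin at its underside.
- dropper_bottle: Small dropper bottle, 28 mm wide, 66 mm high, a bystander; origin at its underside.
- tack_tin: Round tack tin, 61 mm wide, 25 mm high, a bystander; origin at its underside.
Mind the look-alikes: they are no part of the job. What is meant by the part that bears support_mid is not orange, and is the smaller of those in its own colour.

How it is judged:
On the way, in this order (a step that is already met when the one before it is completed fails the run):
1. the support is seated in the dish, hub up (z of support_mid in the frame of filter_base between 0.0235 and 0.0265 m and horizontal distance between support_mid and filter_base below 0.004 m and angle between support_mid's own z axis and vertical below 0.12 rad), for 0.2 s.
2. the spacer is seated on the support's hub (all of step 1 and z of spacer_mid in the frame of filter_base between 0.0465 and 0.0495 m and horizontal distance between spacer_mid and filter_base below 0.004 m and angle between spacer_mid's own z axis and vertical below 0.12 rad), for 0.2 s.
3. the cap is home on the spacer, the tang in its slot (all of step 2 and z of cap_mid in the frame of filter_base between 0.0855 and 0.0885 m and horizontal distance between cap_mid and filter_base below 0.004 m and angle between cap_mid's own z axis and vertical below 0.12 rad), for 0.2 s.
At the end, for the whole second after the job is handed in: Support in the dish, spacer on its hub and cap on the spacer, each within 1.5 mm of its seated height, within 4 mm of the base's axis, hub and wing upward and within 0.12 rad of upright through the last second, and let go (all of step 3); the robot touches nothing.
It fails at once if the spindle is forced more than 5 mm down (value of joint spindle above 0.005 m).
It fails at once if a bystander (loupe, dropper bottle, tack tin) is moved more than 15 mm (distance of any of loupe, dropper_bottle, tack_tin from where it was at the start of the episode above 0.015 m).
It also fails if it takes over 72 s, if anything falls off the work surface, if the arm or the gripper's body presses on something with over 40 N, if the wrist force passes 120 N, or if a joint passes its speed limit or range.

## Working session

There is one attempt and no reset: what is moved stays moved. The work goes in short steps, Python scripts to look and compute and a tool call to move; the robot and the scene stay as the last step left them, time stands still between calls to the robot, and variables do not carry over. Pictures are saved under pics/ and viewed, about 8 in all and at most 12, crops included, and the job is handed in when it is done.

Besides the shell and the picture viewer there is one more tool, called after "Call:" by a JSON object that holds its "name" and its "arguments". servo_tool: Moves the arm, as the interface text tells. Shifts and turns lie within -1 to 1; 1 stands for 0.025 m of shift or 0.12 rad of turn. Its arguments: {"type":"object","properties":{"rows":{"type":"array"},"grip":{"type":"number"},"newtons":{"type":"number"}},"required":["rows"]}

```bash
mkdir -p pics; ls; cat > h.py <<'E'
import numpy as np, cv2, pickle
from station import manip
def shot(n,save=None):
    c=manip.read_camera(n)
    if save: cv2.imwrite('pics/'+save,c['frame'])
    return c
def cloud(c):
    d=c['depth']; h,w=d.shape
    u,v=np.meshgrid(np.arange(w),np.arange(h))
    p=cv2.undistortPoints(np.stack([u,v],-1).reshape(-1,1,2).astype(np.float64),c['mtx'],c['dist_coeffs']).reshape(h,w,2)
    P=np.dstack([p*d[...,None],d])
    X=(P-np.array(c['t']).ravel())@np.array(c['R'])
    X[d==0]=np.nan
    return X
def ray(c,px,z):
    p=cv2.undistortPoints(np.array(px,float).reshape(-1,1,2),c['mtx'],c['dist_coeffs']).reshape(-1,2)
    R=np.array(c['R']);t=np.array(c['t']).ravel()
    o=-R.T@t; d=np.c_[p,np.ones(len(p))]@R
    return o+d*((z-o[2])/d[:,2])[:,None]
E
python3 - <<'E'
from h import *
for n in('top','scene'):
    c=shot(n,n+'0.png'); pickle.dump(dict(c),open(n+'0.pkl','wb'))
    print(n,np.round(-np.array(c['R']).T@np.array(c['t']).ravel(),3),np.round(c['mtx'],1).tolist(),np.round(np.array(c['R']),2).tolist(),c['dist_coeffs'])
print(manip.get_obs())
E
```

```text
pics
top [ 0.471 -0.027  0.989] [[404.4, 0.0, 315.2], [0.0, 404.4, 203.7], [0.0, 0.0, 1.0]] [[0.01, -1.0, 0.0], [-1.0, -0.01, -0.08], [0.08, -0.0, -1.0]] [-0.10172411  0.          0.          0.          0.        ]
scene [-0.146  0.858  0.7  ] [[489.6, 0.0, 321.8], [0.0, 489.6, 194.3], [0.0, 0.0, 1.0]] [[-0.8, -0.6, 0.02], [-0.3, 0.37, -0.88], [0.53, -0.71, -0.47]] [-0.07852107  0.          0.          0.          0.        ]
{'t': 0.1, 'joint_positions': array([-1.11039353e+00,  3.53570899e-01,  1.63404541e+00,  1.89220339e-05,
        1.15519733e+00, -2.39790335e-03]), 'qd': array([ 5.80988082e-04, -2.09265866e-03, -1.40212382e-03, -7.13443222e-04,
       -9.34294238e-05, -2.16843251e-03]), 'tau': array([ 2.94492056e-04, -5.94906235e+01, -3.34929764e+01,  6.98516727e-02,
        1.83170795e-02, -3.11839949e-05]), 'position': array([ 0.27884716, -0.5588579 ,  0.2139499 ]), 'tcp_rot': array([ 8.50425937e-01, -5.26094433e-01, -5.13836202e-04, -3.29765588e-04]), 'force': array([ 0.24690454,  0.42764307, -0.04965789]), 'torque': array([ 0.01598178,  0.02837334, -0.002088  ]), 'width': 0.09164059671492766}
```

View pics/top0.png

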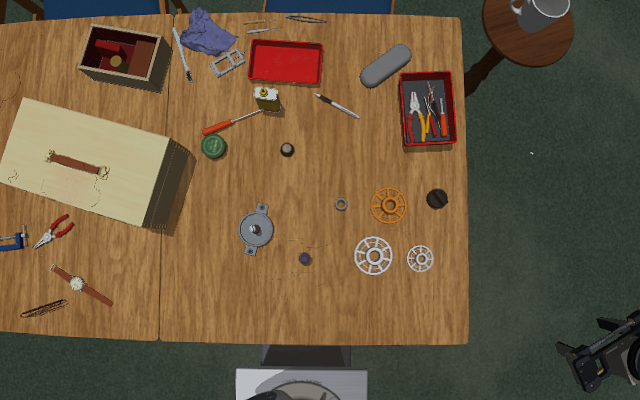

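View pics/scene0.png

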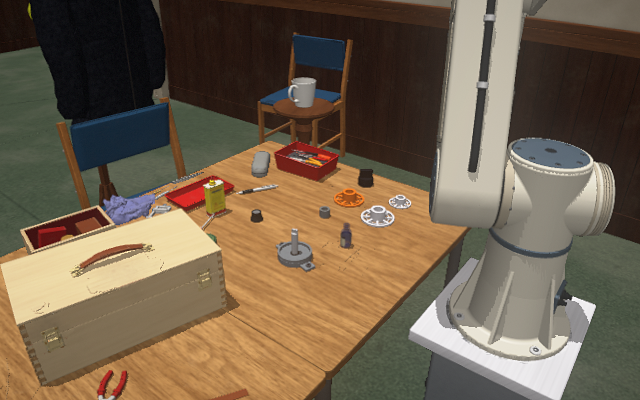

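Top view: base (256,230), spacer (341,204), small white support (420,258), cap (437,199), dropper (305,258), loupe (287,149), tin (213,147). The large white wheel (373,256) and the orange one (389,205) are the look-alikes.

```bash
cat > m.py <<'E'
from h import *
c=pickle.load(open('top0.pkl','rb')); X=cloud(c)
s=pickle.load(open('scene0.pkl','rb')); Y=cloud(s)
print('table z top/scene',np.nanmedian(X[300:320,200:400,2]),np.nanmedian(Y[255:275,370:400,2]))
for n,(u,v),r in [('base',(256,230),.07),('spacer',(341,204),.025),('support',(420,258),.042),('cap',(437,199),.03),('big',(373,256),.06),('orange',(389,205),.05),('dropper',(305,258),.025),('loupe',(287,149),.03),('tin',(213,147),.04)]:
    ctr=ray(c,(u,v),.02)[0]
    for nm,C in(('top',X),('scn',Y)):
        m=(np.hypot(*(C[...,:2]-ctr[:2]).transpose(2,0,1))<r)&(C[...,2]>.006)&(C[...,2]<.12)
        P=C[m]
        if len(P)<5: print(n,nm,len(P)); continue
        print(n,nm,len(P),'mean',P[:,:2].mean(0).round(4),'bboxc',((P.min(0)+P.max(0))/2)[:2].round(4),'ext',np.ptp(P,axis=0).round(3),'zmax',P[:,2].max().round(4))
b=c['frame'][130:290,200:460]
cv2.imwrite('pics/topz.png',cv2.resize(b,None,fx=3,fy=3,interpolation=cv2.INTER_CUBIC))
b=s['frame'][160:280,230:430]
cv2.imwrite('pics/scnz.png',cv2.resize(b,None,fx=4,fy=4,interpolation=cv2.INTER_CUBIC))
E
python3 m.py
```

```text
table z top/scene 0.00018242814703943705 -0.0009962802993469092
base top 1184 mean [0.4884 0.1121] bboxc [0.4883 0.1122] ext [0.126 0.084 0.08 ] zmax 0.0858
base scn 875 mean [0.4824 0.1196] bboxc [0.4863 0.1151] ext [0.128 0.085 0.077] zmax 0.0833
spacer top 87 mean [ 0.5515 -0.0921] bboxc [ 0.5524 -0.0924] ext [0.029 0.029 0.024] zmax 0.0298
spacer scn 108 mean [ 0.5485 -0.0857] bboxc [ 0.55   -0.0871] ext [0.03  0.032 0.02 ] zmax 0.0262
support top 166 mean [ 0.4215 -0.2869] bboxc [ 0.4206 -0.2859] ext [0.061 0.062 0.022] zmax 0.0281
support scn 98 mean [ 0.4195 -0.2811] bboxc [ 0.4201 -0.2828] ext [0.058 0.041 0.018] zmax 0.0241
cap top 323 mean [ 0.5667 -0.3217] bboxc [ 0.5687 -0.326 ] ext [0.047 0.045 0.052] zmax 0.0581
cap scn 229 mean [ 0.5628 -0.3164] bboxc [ 0.5651 -0.3204] ext [0.043 0.046 0.05 ] zmax 0.0556
big top 517 mean [ 0.4281 -0.1706] bboxc [ 0.4285 -0.1707] ext [0.092 0.09  0.03 ] zmax 0.036
big scn 286 mean [ 0.4233 -0.1621] bboxc [ 0.4276 -0.1667] ext [0.093 0.093 0.029] zmax 0.0351
orange top 425 mean [ 0.5501 -0.2086] bboxc [ 0.5503 -0.2098] ext [0.089 0.086 0.027] zmax 0.0333
orange scn 216 mean [ 0.547  -0.2006] bboxc [ 0.5507 -0.2067] ext [0.086 0.088 0.026] zmax 0.0325
dropper top 112 mean [ 0.4219 -0.0072] bboxc [ 0.421 -0.007] ext [0.027 0.026 0.06 ] zmax 0.0694
dropper scn 224 mean [0.4161 0.0027] bboxc [4.187e-01 1.000e-04] ext [0.028 0.024 0.06 ] zmax 0.0661
loupe top 145 mean [0.6837 0.0398] bboxc [0.6841 0.0405] ext [0.031 0.03  0.024] zmax 0.0299
loupe scn 110 mean [0.6813 0.0476] bboxc [0.6839 0.0442] ext [0.03  0.028 0.02 ] zmax 0.0265
tin top 508 mean [0.6888 0.2205] bboxc [0.6922 0.222 ] ext [0.065 0.059 0.023] zmax 0.0292
tin scn 55 mean [0.6807 0.2036] bboxc [0.6823 0.2029] ext [0.044 0.023 0.012] zmax 0.0274
```

View pics/topz.png

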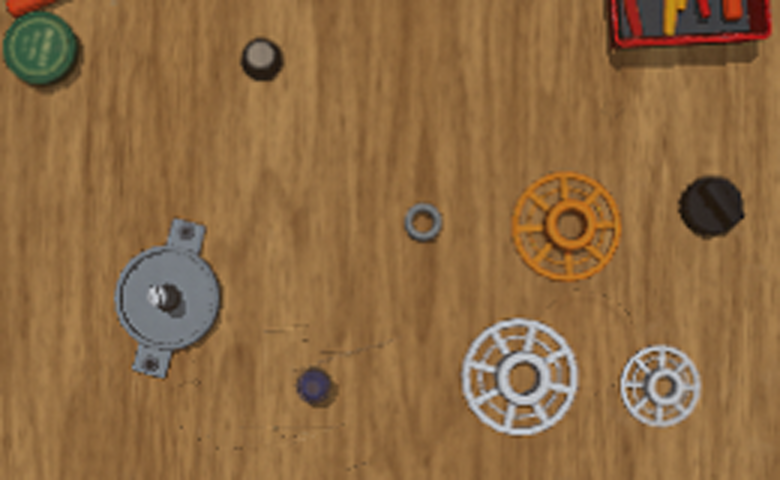

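```bash
cat > m2.py <<'E'
from h import *
c=pickle.load(open('top0.pkl','rb')); s=pickle.load(open('scene0.pkl','rb'))
def top_feat(C,ctr,r,z,zlo,zhi):
    X=cloud(C); m=(np.hypot(*(X[...,:2]-np.array(ctr)).transpose(2,0,1))<r)&(X[...,2]>zlo)&(X[...,2]<zhi)
    v,u=np.nonzero(m); return ray(C,np.c_[u,v],z)[:,:2]
def circ(P):
    (x,y),rr=cv2.minEnclosingCircle(P.astype(np.float32)); return np.round([x,y,rr*2],4)
if __name__=='__main__':
  for n,ctr,r,z,lo in [('spacer',(.552,-.0915),.023,.024,.018),('hub',(.42,-.285),.02,.022,.015),('rim',(.488,.112),.044,.022,.012),('tangtop',(.488,.112),.014,.082,.076),('cap body',(.567,-.322),.03,.027,.02),('wing',(.567,-.322),.03,.053,.044)]:
    for nm,C in(('top',c),('scn',s)):
        P=top_feat(C,ctr,r,z,lo,z+.009)
        if len(P)<4: print(n,nm,len(P)); continue
        e,V=np.linalg.eigh(np.cov(P.T)); a=np.arctan2(V[1,1],V[0,1])
        print(n,nm,len(P),'mean',P.mean(0).round(4),'circ',circ(P),'bbox',((P.max(0)+P.min(0))/2).round(4),'ang',a.round(3),'sd',np.sqrt(e).round(4))
  for nm,C in(('top',c),('scn',s)):
    X=cloud(C); d=np.hypot(X[...,0]-.488,X[...,1]-.112); m=(d>.046)&(d<.066)&(X[...,2]>.005)
    P=X[m]; e,V=np.linalg.eigh(np.cov(P[:,:2].T)); print('ears',nm,len(P),P.mean(0).round(4),np.arctan2(V[1,1],V[0,1]).round(3))
  b=c['frame'][210:250,236:276]; cv2.imwrite('pics/tang.png',np.hstack([cv2.resize(b,(400,400),interpolation=cv2.INTER_NEAREST),cv2.resize(s['frame'][222:262,275:315],(400,400),interpolation=cv2.INTER_NEAREST)]))
E
python3 m2.py
```

```text
spacer top 77 mean [ 0.5518 -0.0923] circ [ 0.5519 -0.0921  0.0299] bbox [ 0.5524 -0.0923] ang 2.102 sd [0.0085 0.009 ]
spacer scn 59 mean [ 0.5481 -0.0846] circ [ 0.5484 -0.0828  0.0416] bbox [ 0.5479 -0.0828] ang 2.104 sd [0.0083 0.011 ]
hub top 86 mean [ 0.4209 -0.2866] circ [ 0.4211 -0.2865  0.0317] bbox [ 0.4201 -0.2855] ang 1.203 sd [0.0086 0.0092]
hub scn 52 mean [ 0.4181 -0.2787] circ [ 0.4174 -0.2786  0.0407] bbox [ 0.4179 -0.2786] ang 1.968 sd [0.0081 0.0114]
rim top 862 mean [0.4885 0.1119] circ [0.4886 0.112  0.0851] bbox [0.488  0.1117] ang 2.162 sd [0.0218 0.0219]
rim scn 509 mean [0.4815 0.1209] circ [0.4835 0.12   0.0944] bbox [0.4837 0.1194] ang 2.814 sd [0.0219 0.0229]
tangtop top 18 mean [0.4887 0.112 ] circ [0.4889 0.1108 0.0144] bbox [0.4889 0.1119] ang -2.931 sd [0.0017 0.0047]
tangtop scn 17 mean [0.4852 0.1179] circ [0.4848 0.1182 0.0202] bbox [0.4848 0.1174] ang 2.868 sd [0.003  0.0052]
cap body top 169 mean [ 0.5671 -0.3218] circ [ 0.5683 -0.3254  0.0476] bbox [ 0.5682 -0.3257] ang 2.529 sd [0.0115 0.0136]
cap body scn 95 mean [ 0.5621 -0.3165] circ [ 0.5645 -0.3155  0.0616] bbox [ 0.5648 -0.3168] ang 2.293 sd [0.0128 0.0138]
wing top 107 mean [ 0.5675 -0.3248] circ [ 0.5685 -0.3263  0.0393] bbox [ 0.568  -0.3248] ang -2.487 sd [0.0045 0.0113]
wing scn 48 mean [ 0.5618 -0.3159] circ [ 0.5623 -0.3152  0.0426] bbox [ 0.5624 -0.3152] ang 0.818 sd [0.008  0.0114]
ears top 182 [0.4891 0.1129 0.0091] 2.887
ears scn 91 [0.4616 0.1259 0.0085] 2.913
```

View pics/tang.png

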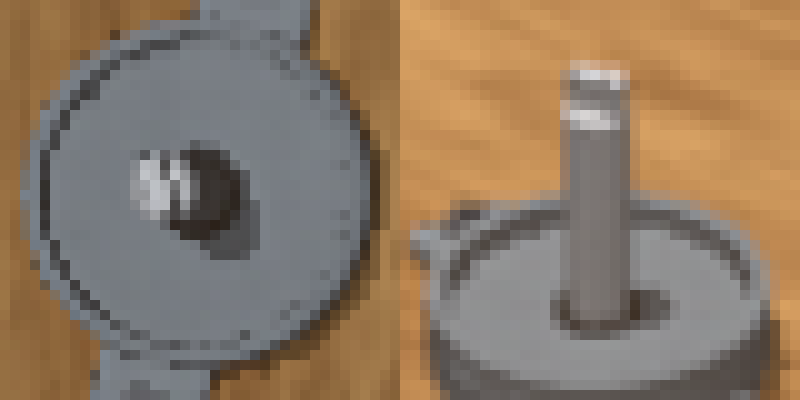

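Top-view estimates agree with the given sizes: base (.4885,.112) with yaw −0.255, support (.421,−.2865), spacer (.552,−.092), cap (.568,−.325) with wing yaw 0.654. The tang looks to be near 0.2 rad in the world frame. Moving now to above the support.

Call:
{"name": "servo_tool", "arguments": {"rows": [{"linear":[-0.72,-0.99,0.5],"rotation":[0,0,0]},{"linear":[-0.72,-0.99,0.5],"rotation":[0,0,0]},{"linear":[-0.72,-0.99,0.5],"rotation":[0,0,0]},{"linear":[-0.72,-0.99,0.5],"rotation":[0,0,0]},{"linear":[-0.72,-0.99,0.5],"rotation":[0,0,0]},{"linear":[-0.72,-0.99,0.5],"rotation":[0,0,0]},{"linear":[-0.72,-0.99,0.5],"rotation":[0,0,0]},{"linear":[-0.72,-0.99,0.5],"rotation":[0,0,0]},{"linear":[-0.72,-0.99,0.5],"rotation":[0,0,0]},{"linear":[-0.72,-0.99,0.5],"rotation":[0,0,0]}], "grip": 50, "newtons": 20}}

```text
t: 1.1
position: [0.4223, -0.2806, 0.0835]
tcp_rot: [0.849, -0.529, -0.0, 0.0]
force: [1.4, 0.6, -0.3]
width: 0.0499
```

```bash
cat > to.py <<'E'
import sys
from h import *
from scipy.spatial.transform import Rotation as R
def to(p,yaw=None):
    o=manip.get_obs(); r=R.from_quat(o['tcp_rot']); M=r.as_matrix()
    cy=np.arctan2(M[1,0],M[0,0]); yaw=cy if yaw is None else yaw
    T=np.c_[[np.cos(yaw),np.sin(yaw),0],[np.sin(yaw),-np.cos(yaw),0],[0,0,-1]]
    l=M.T@(np.array(p)-o['position'])/.025; w=(r.inv()*R.from_matrix(T)).as_rotvec()/.12
    print('t',round(o['t'],2),'pos',o['position'].round(4),'yaw',cy.round(3),'F',o['force'].round(1),'w',round(o['width'],4),'j',o['joint_positions'].round(2),'\n units lin',l.round(2),'rot',w.round(2))
a=[float(v) for v in sys.argv[1:]]; to(a[:3],a[3] if len(a)>3 else None)
E
python3 to.py .421 -.2865 .009 -1.11
```

```text
t 1.1 pos [ 0.4223 -0.2806  0.0835] yaw -1.114 F [ 1.4  0.6 -0.3] w 0.0499 j [-0.59  0.35  1.99 -0.    0.8   0.53] 
 units lin [0.19 0.15 2.98] rot [ 0.01  0.   -0.03]
```

Call:
{"name": "servo_tool", "arguments": {"rows": [{"linear":[0.19,0.15,0.4],"rotation":[0,0,0]},{"linear":[0,0,0.5],"rotation":[0,0,0]},{"linear":[0,0,0.5],"rotation":[0,0,0]},{"linear":[0,0,0.5],"rotation":[0,0,0]},{"linear":[0,0,0.5],"rotation":[0,0,0]},{"linear":[0,0,0.3],"rotation":[0,0,0]},{"linear":[0,0,0.2],"rotation":[0,0,0]},{"linear":[0,0,0],"rotation":[0,0,0]},{"linear":[0,0,0],"rotation":[0,0,0]},{"linear":[0,0,0],"rotation":[0,0,0]}]}}

```text
t: 2.1
position: [0.4203, -0.286, 0.0057]
tcp_rot: [0.849, -0.529, -0.002, 0.0]
force: [-0.5, 0.3, 0.5]
width: 0.0502
```

```bash
python3 to.py .421 -.2865 .009 -1.11
```

```text
t 2.1 pos [ 0.4203 -0.286   0.0057] yaw -1.115 F [-0.5  0.3  0.5] w 0.0502 j [-0.6   0.48  2.02 -0.    0.64  0.51] 
 units lin [ 0.03 -0.02 -0.13] rot [ 0.02  0.02 -0.04]
```

Call:
{"name": "servo_tool", "arguments": {"rows": [{"linear":[0.02,0,-0.14],"rotation":[0,0,0]},{"linear":[0,0,0],"rotation":[0,0,0]},{"linear":[0,0,0],"rotation":[0,0,0]},{"linear":[0,0,0],"rotation":[0,0,0]},{"linear":[0,0,0],"rotation":[0,0,0]},{"linear":[0,0,0],"rotation":[0,0,0]},{"linear":[0,0,0],"rotation":[0,0,0]},{"linear":[0,0,0],"rotation":[0,0,0]},{"linear":[0,0,0],"rotation":[0,0,0]},{"linear":[0,0,-0.3],"rotation":[0,0,0]}], "grip": 20, "newtons": 20}}

```text
t: 3.1
position: [0.42, -0.2865, 0.0163]
tcp_rot: [0.849, -0.529, -0.002, 0.0]
force: [-0.6, -0.7, -0.8]
width: 0.0292
```

```bash
python3 to.py .4885 .112 .125
```

```text
t 3.1 pos [ 0.42   -0.2865  0.0163] yaw -1.115 F [-0.6 -0.7 -0.8] w 0.0292 j [-0.6   0.46  2.02 -0.    0.66  0.51] 
 units lin [-13.13  -9.46  -4.32] rot [0.02 0.03 0.  ]
```

Call:
{"name": "servo_tool", "arguments": {"rows": [{"linear":[0,0,-1],"rotation":[0,0,0]},{"linear":[0,0,-1],"rotation":[0,0,0]},{"linear":[-0.5,-0.3,-1],"rotation":[0,0,0]},{"linear":[-0.9,-0.6,-1],"rotation":[0,0,0]},{"linear":[-1,-0.7,-0.3],"rotation":[0,0,0]},{"linear":[-1,-0.72,0],"rotation":[0,0,0]},{"linear":[-1,-0.72,0],"rotation":[0,0,0]},{"linear":[-1,-0.72,0],"rotation":[0,0,0]},{"linear":[-1,-0.72,0],"rotation":[0,0,0]},{"linear":[-1,-0.72,0],"rotation":[0,0,0]}]}}

```text
t: 4.1
position: [0.4577, -0.059, 0.1344]
tcp_rot: [0.847, -0.532, 0.001, -0.001]
force: [0.4, -0.6, -0.1]
width: 0.0296
```

```bash
python3 to.py .4885 .112 .125 -1.11
```

```text
t 4.1 pos [ 0.4577 -0.059   0.1344] yaw -1.122 F [ 0.4 -0.6 -0.1] w 0.0296 j [-0.13  0.2   2.05  0.    0.89  0.99] 
 units lin [-5.62 -4.08  0.38] rot [-0.02 -0.   -0.1 ]
```

Call:
{"name": "servo_tool", "arguments": {"rows": [{"linear":[-1,-0.72,0.1],"rotation":[0,0,-0.1]},{"linear":[-1,-0.72,0.1],"rotation":[0,0,0]},{"linear":[-1,-0.72,0.1],"rotation":[0,0,0]},{"linear":[-1,-0.72,0.1],"rotation":[0,0,0]},{"linear":[-0.8,-0.6,0],"rotation":[0,0,0]},{"linear":[-0.4,-0.3,0],"rotation":[0,0,0]},{"linear":[-0.2,-0.15,0],"rotation":[0,0,0]},{"linear":[0,0,0],"rotation":[0,0,0]},{"linear":[0,0,0],"rotation":[0,0,0]},{"linear":[0,0,0],"rotation":[0,0,0]}]}}

```text
t: 5.1
position: [0.486, 0.1139, 0.1279]
tcp_rot: [0.851, -0.525, 0.002, -0.002]
force: [0.2, -1.0, -0.5]
width: 0.0292
```

```bash
python3 to.py .4885 .112 .105 -1.11; python3 - <<'E'
from h import *
s=shot('scene');pickle.dump(dict(s),open('scene1.pkl','wb'))
c=shot('top')
a=cv2.resize(s['frame'][150:290,220:360],(420,420),interpolation=cv2.INTER_CUBIC)
b=cv2.resize(c['frame'][160:300,186:326],(380,380),interpolation=cv2.INTER_CUBIC)
b=cv2.copyMakeBorder(b,0,40,0,0,cv2.BORDER_CONSTANT)
cv2.imwrite('pics/a1.png',np.hstack([a,b]))
E
```

```text
t 5.1 pos [0.486  0.1139 0.1279] yaw -1.106 F [ 0.2 -1.  -0.5] w 0.0292 j [ 0.23  0.26  1.98 -0.    0.89  1.33] 
 units lin [ 0.11 -0.05  0.92] rot [-0.04 -0.01  0.04]
```

View pics/a1.png

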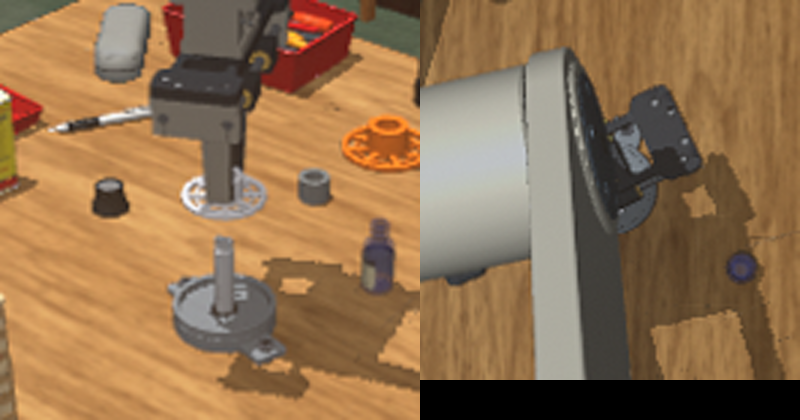

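```bash
cat > fit.py <<'E'
from h import *
from scipy.optimize import least_squares
def fit(C,mask,z,r,g,far=0.1):
    cn,_=cv2.findContours(mask.astype(np.uint8),cv2.RETR_EXTERNAL,cv2.CHAIN_APPROX_NONE)
    pts=np.vstack(cn).reshape(-1,2).astype(float)
    # push contour half a pixel outward
    pts+=.5*(pts-pts.mean(0))/np.linalg.norm(pts-pts.mean(0),axis=1)[:,None]
    P=ray(C,pts,z)[:,:2]; g=np.array(g)
    o=-np.array(C['R']).T@np.array(C['t']).ravel(); d=(g-o[:2])/np.linalg.norm(g-o[:2])
    for _ in range(4):
        q=P-g; k=(q@d>far*r)&(abs(np.linalg.norm(q,axis=1)-r)<.006)
        f=least_squares(lambda c:np.linalg.norm(P[k]-c,axis=1)-r,g,loss='soft_l1',f_scale=.001); g=f.x
    return g.round(4),k.sum(),np.abs(f.fun).mean().round(4)
E
cat > m3.py <<'E'
from fit import *
s0=pickle.load(open('scene0.pkl','rb'));s1=pickle.load(open('scene1.pkl','rb'))
X=cloud(s0);hsv=cv2.cvtColor(s0['frame'],cv2.COLOR_BGR2HSV)
near=lambda X,c,r:np.hypot(X[...,0]-c[0],X[...,1]-c[1])<r
m=near(X,(.486,.115),.055)&(hsv[...,1]<70)&(X[...,2]<.03)&(X[...,2]>0.004)
print('base rim',fit(s0,m,.022,.042,(.486,.115)))
m=near(X,(.55,-.09),.03)&(hsv[...,1]<70)&(X[...,2]>.004)
print('spacer',fit(s0,m,.024,.015,(.55,-.088)))
m=near(X,(.42,-.283),.045)&(hsv[...,1]<60)&(hsv[...,2]>120)&(X[...,2]<.012)&(X[...,2]>-.006)
print('supp0',fit(s0,m,.005,.033,(.42,-.283)))
Z=cloud(s1);h1=cv2.cvtColor(s1['frame'],cv2.COLOR_BGR2HSV)
m=near(Z,(.486,.114),.06)&(h1[...,1]<60)&(h1[...,2]>110)&(Z[...,2]>.105)&(Z[...,2]<.135)
print('supp1 z',np.nanmedian(Z[m],axis=0).round(4),m.sum(),fit(s1,m,.124,.033,(.486,.114)))
m=near(Z,(.486,.114),.03)&(Z[...,2]>.03)&(Z[...,2]<.07); P=Z[m]; print('spindle face',P.mean(0).round(4),len(P))
E
python3 m3.py
```

```text
base rim (array([0.4869, 0.1159]), np.int64(32), np.float64(0.001))
spacer (array([ 0.5501, -0.0888]), np.int64(11), np.float64(0.0014))
supp0 (array([ 0.4207, -0.2843]), np.int64(14), np.float64(0.0016))
supp1 z [0.4752 0.1217 0.1222] 207 (array([0.4851, 0.1175]), np.int64(19), np.float64(0.0014))
spindle face [0.4851 0.1182 0.0507] 100
```

Call:
{"name": "servo_tool", "arguments": {"rows": [{"linear":[0.11,-0.05,0.1],"rotation":[0,0,0]},{"linear":[0,0,0.2],"rotation":[0,0,0]},{"linear":[0,0,0.3],"rotation":[0,0,0]},{"linear":[0,0,0.3],"rotation":[0,0,0]},{"linear":[0,0,0.1],"rotation":[0,0,0]},{"linear":[0,0,0],"rotation":[0,0,0]}]}}

```text
$.rows: bad value
```

Call:
{"name": "servo_tool", "arguments": {"rows": [{"linear":[0.1,-0.05,0.2],"rotation":[0,0,0]},{"linear":[0,0,0.2],"rotation":[0,0,0]},{"linear":[0,0,0.3],"rotation":[0,0,0]},{"linear":[0,0,0.2],"rotation":[0,0,0]},{"linear":[0,0,0],"rotation":[0,0,0]},{"linear":[0,0,0],"rotation":[0,0,0]},{"linear":[0,0,0],"rotation":[0,0,0]},{"linear":[0,0,0],"rotation":[0,0,0]},{"linear":[0,0,0],"rotation":[0,0,0]},{"linear":[0,0,0],"rotation":[0,0,0]}]}}

```text
t: 6.2
position: [0.4884, 0.1109, 0.1031]
tcp_rot: [0.851, -0.526, 0.002, -0.001]
force: [-0.3, -0.4, -0.5]
width: 0.0294
```

```bash
python3 to.py .4883 .1121 .093 -1.11
```

```text
t 6.2 pos [0.4884 0.1109 0.1031] yaw -1.108 F [-0.3 -0.4 -0.5] w 0.0294 j [ 0.22  0.3   2.   -0.    0.84  1.33] 
 units lin [-0.05 -0.02  0.4 ] rot [-0.03 -0.01  0.02]
```

Call:
{"name": "servo_tool", "arguments": {"rows": [{"linear":[-0.05,-0.02,0.1],"rotation":[-0.03,0,0]},{"linear":[0,0,0.15],"rotation":[0,0,0]},{"linear":[0,0,0.15],"rotation":[0,0,0]},{"linear":[0,0,0.15],"rotation":[0,0,0]},{"linear":[0,0,0.15],"rotation":[0,0,0]},{"linear":[0,0,0.15],"rotation":[0,0,0]},{"linear":[0,0,0.15],"rotation":[0,0,0]},{"linear":[0,0,0.15],"rotation":[0,0,0]},{"linear":[0,0,0],"rotation":[0,0,0]},{"linear":[0,0,0],"rotation":[0,0,0]}]}}

```text
t: 7.2
position: [0.4879, 0.1123, 0.0714]
tcp_rot: [0.851, -0.526, 0.0, 0.001]
force: [0.7, 0.8, -0.0]
width: 0.0293
```

```bash
python3 to.py .4883 .1121 .023 -1.11
```

```text
t 7.2 pos [0.4879 0.1123 0.0714] yaw -1.108 F [ 0.7  0.8 -0. ] w 0.0293 j [ 0.22  0.36  2.01 -0.    0.77  1.33] 
 units lin [ 0.01 -0.01  1.93] rot [ 0.01 -0.01  0.02]
```

Call:
{"name": "servo_tool", "arguments": {"rows": [{"linear":[0,0,0.2],"rotation":[0,0,0]},{"linear":[0,0,0.25],"rotation":[0,0,0]},{"linear":[0,0,0.25],"rotation":[0,0,0]},{"linear":[0,0,0.25],"rotation":[0,0,0]},{"linear":[0,0,0.25],"rotation":[0,0,0]},{"linear":[0,0,0.2],"rotation":[0,0,0]},{"linear":[0,0,0.15],"rotation":[0,0,0]},{"linear":[0,0,0.1],"rotation":[0,0,0]},{"linear":[0,0,0],"rotation":[0,0,0]},{"linear":[0,0,0],"rotation":[0,0,0]}]}}

```text
t: 8.2
position: [0.488, 0.1123, 0.0262]
tcp_rot: [0.851, -0.526, 0.0, 0.001]
force: [-1.6, 0.6, -0.2]
width: 0.0296
```

```bash
python3 to.py .4883 .1121 .023 -1.11
```

```text
t 8.2 pos [0.488  0.1123 0.0262] yaw -1.107 F [-1.6  0.6 -0.2] w 0.0296 j [ 0.22  0.44  2.04 -0.    0.67  1.33] 
 units lin [ 0.01 -0.01  0.13] rot [ 0.01 -0.01  0.02]
```

Call:
{"name": "servo_tool", "arguments": {"rows": [{"linear":[0,0,0.08],"rotation":[0,0,0]},{"linear":[0,0,0.06],"rotation":[0,0,0]},{"linear":[0,0,0.03],"rotation":[0,0,0]},{"linear":[0,0,0],"rotation":[0,0,0]},{"linear":[0,0,0],"rotation":[0,0,0]},{"linear":[0,0,0],"rotation":[0,0,0]},{"linear":[0,0,0],"rotation":[0,0,0]},{"linear":[0,0,0],"rotation":[0,0,0]},{"linear":[0,0,0],"rotation":[0,0,0]},{"linear":[0,0,0],"rotation":[0,0,0]}]}}

```text
t: 9.2
position: [0.4883, 0.1125, 0.0233]
tcp_rot: [0.851, -0.526, 0.001, 0.0]
force: [-0.6, 0.0, 0.6]
width: 0.0295
```

Call:
{"name": "servo_tool", "arguments": {"rows": [{"linear":[0,0,0],"rotation":[0,0,0]},{"linear":[0,0,0],"rotation":[0,0,0]},{"linear":[0,0,0],"rotation":[0,0,0]},{"linear":[0,0,0],"rotation":[0,0,0]},{"linear":[0,0,-0.2],"rotation":[0,0,0]},{"linear":[0,0,-0.4],"rotation":[0,0,0]},{"linear":[0,0,-0.8],"rotation":[0,0,0]},{"linear":[0,0,-1],"rotation":[0,0,0]},{"linear":[0,0,-1],"rotation":[0,0,0]},{"linear":[0,0,-0.5],"rotation":[0,0,0]}], "grip": 38}}

```text
t: 10.2
position: [0.4875, 0.1122, 0.1258]
tcp_rot: [0.851, -0.526, -0.0, 0.001]
force: [0.3, -0.5, 0.1]
width: 0.0378
```

```bash
python3 to.py .5518 -.0922 .06 -1.11; python3 - <<'E'
from h import *
s=shot('scene');pickle.dump(dict(s),open('scene2.pkl','wb'))
a=cv2.resize(s['frame'][190:290,240:390],(750,500),interpolation=cv2.INTER_CUBIC)
cv2.imwrite('pics/a2.png',a)
E
```

```text
t 10.2 pos [0.4875 0.1122 0.1258] yaw -1.107 F [ 0.3 -0.5  0.1] w 0.0378 j [ 0.22  0.27  1.98 -0.    0.89  1.33] 
 units lin [8.46 1.35 2.64] rot [ 0.02 -0.01  0.02]
```

View pics/a2.png

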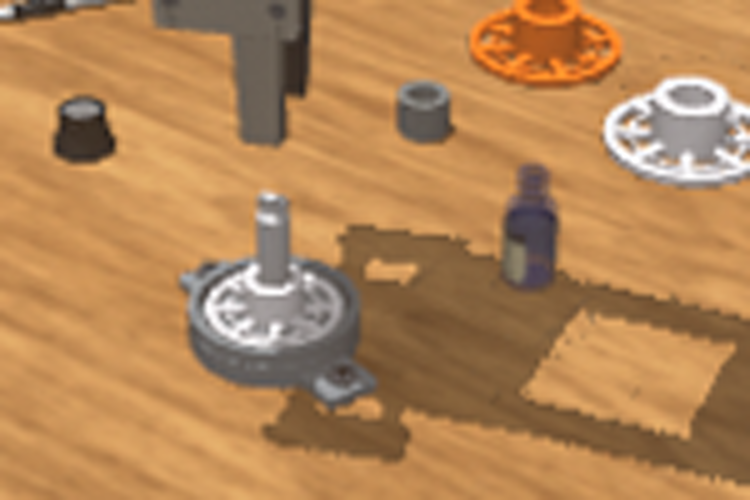

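Call:
{"name": "servo_tool", "arguments": {"rows": [{"linear":[0.9,0.15,0],"rotation":[0,0,0]},{"linear":[1,0.15,0],"rotation":[0,0,0]},{"linear":[1,0.15,0],"rotation":[0,0,0]},{"linear":[1,0.15,0],"rotation":[0,0,0]},{"linear":[1,0.15,0],"rotation":[0,0,0]},{"linear":[1,0.15,0.5],"rotation":[0,0,0]},{"linear":[1,0.15,0.5],"rotation":[0,0,0]},{"linear":[0.8,0.15,0.5],"rotation":[0,0,0]},{"linear":[0.4,0.1,0.3],"rotation":[0,0,0]},{"linear":[0,0,0],"rotation":[0,0,0]}], "grip": 50}}

```text
t: 11.25
position: [0.5535, -0.09, 0.0855]
tcp_rot: [0.851, -0.525, 0.004, -0.002]
force: [0.4, 0.2, -1.2]
width: 0.0502
```

```bash
python3 to.py .5518 -.0922 .009 -1.11
```

```text
t 11.25 pos [ 0.5535 -0.09    0.0855] yaw -1.105 F [ 0.4  0.2 -1.2] w 0.0502 j [-0.16  0.41  1.88  0.    0.84  0.94] 
 units lin [0.04 0.12 3.06] rot [-0.06 -0.03  0.04]
```

Call:
{"name": "servo_tool", "arguments": {"rows": [{"linear":[0.04,0.12,0.3],"rotation":[-0.05,-0.02,0.04]},{"linear":[0,0,0.5],"rotation":[0,0,0]},{"linear":[0,0,0.5],"rotation":[0,0,0]},{"linear":[0,0,0.5],"rotation":[0,0,0]},{"linear":[0,0,0.5],"rotation":[0,0,0]},{"linear":[0,0,0.3],"rotation":[0,0,0]},{"linear":[0,0,0.2],"rotation":[0,0,0]},{"linear":[0,0,0.05],"rotation":[0,0,0]},{"linear":[0,0,0],"rotation":[0,0,0]},{"linear":[0,0,0],"rotation":[0,0,0]}]}}

```text
t: 12.25
position: [0.5503, -0.0889, 0.0083]
tcp_rot: [0.85, -0.526, 0.0, 0.0]
force: [0.5, 1.1, 1.2]
width: 0.0504
```

```bash
python3 to.py .5518 -.0922 .009 -1.11
```

```text
t 12.25 pos [ 0.5503 -0.0889  0.0083] yaw -1.108 F [0.5 1.1 1.2] w 0.0504 j [-0.16  0.53  1.92 -0.    0.69  0.95] 
 units lin [ 0.15  0.   -0.03] rot [-0.   -0.    0.02]
```

Call:
{"name": "servo_tool", "arguments": {"rows": [{"linear":[0.14,0,-0.02],"rotation":[0,0,0]},{"linear":[0,0,0],"rotation":[0,0,0]},{"linear":[0,0,0],"rotation":[0,0,0]},{"linear":[0,0,0],"rotation":[0,0,0]},{"linear":[0,0,0],"rotation":[0,0,0]},{"linear":[0,0,0],"rotation":[0,0,0]},{"linear":[0,0,0],"rotation":[0,0,0]},{"linear":[0,0,0],"rotation":[0,0,0]},{"linear":[0,0,0],"rotation":[0,0,0]},{"linear":[0,0,0],"rotation":[0,0,0]}], "grip": 20}}

```text
t: 13.25
position: [0.5529, -0.0926, 0.0103]
tcp_rot: [0.85, -0.526, 0.001, -0.0]
force: [-0.7, -0.8, 0.1]
width: 0.0285
```

Call:
{"name": "servo_tool", "arguments": {"rows": [{"linear":[0,0,-0.8],"rotation":[0,0,0]},{"linear":[0,0,-1],"rotation":[0,0,0]},{"linear":[0,0,-1],"rotation":[0,0,0]},{"linear":[-0.5,0,-1],"rotation":[0,0,0]},{"linear":[-1,-0.2,-0.6],"rotation":[0,0,0]},{"linear":[-1,-0.2,0],"rotation":[0,0,0]},{"linear":[-1,-0.2,0],"rotation":[0,0,0]},{"linear":[-1,-0.2,0],"rotation":[0,0,0]},{"linear":[-1,-0.2,0],"rotation":[0,0,0]},{"linear":[-1,-0.2,0],"rotation":[0,0,0]}]}}

```text
t: 14.25
position: [0.5064, 0.0692, 0.125]
tcp_rot: [0.849, -0.528, 0.002, -0.001]
force: [0.1, -0.0, 0.3]
width: 0.0286
```

```bash
python3 to.py .4885 .112 .12 -1.11
```

```text
t 14.25 pos [0.5064 0.0692 0.125 ] yaw -1.113 F [ 0.1 -0.   0.3] w 0.0286 j [ 0.13  0.29  1.96 -0.    0.89  1.25] 
 units lin [-1.85 -0.11  0.2 ] rot [-0.03 -0.02 -0.03]
```

Call:
{"name": "servo_tool", "arguments": {"rows": [{"linear":[-0.7,-0.05,0],"rotation":[-0.03,-0.02,0]},{"linear":[-0.6,-0.04,0],"rotation":[0,0,0]},{"linear":[-0.4,-0.04,0.1],"rotation":[0,0,0]},{"linear":[-0.1,0,0.2],"rotation":[0,0,0]},{"linear":[0,0,0.2],"rotation":[0,0,0]},{"linear":[0,0,0.2],"rotation":[0,0,0]},{"linear":[0,0,0],"rotation":[0,0,0]},{"linear":[0,0,0],"rotation":[0,0,0]},{"linear":[0,0,0],"rotation":[0,0,0]},{"linear":[0,0,0],"rotation":[0,0,0]}]}}

```text
t: 15.25
position: [0.4881, 0.1132, 0.1055]
tcp_rot: [0.849, -0.528, -0.0, 0.0]
force: [0.4, 0.0, -1.0]
width: 0.0288
```

```bash
python3 to.py .4889 .1123 .10 -1.11; cat > m4.py <<'E'
from fit import *
s1=shot('scene');Z=cloud(s1);h=cv2.cvtColor(s1['frame'],cv2.COLOR_BGR2HSV)
o=manip.get_obs()['position']; zt=o[2]-.010+.024
m=(np.hypot(Z[...,0]-o[0],Z[...,1]-o[1])<.03)&(Z[...,2]>zt-.026)&(Z[...,2]<zt+.004)
v,u=np.nonzero(m); print('blob',u.min(),u.max(),v.min(),v.max(),Z[m].mean(0).round(4))
a=cv2.resize(s1['frame'][180:280,240:340],(600,600),interpolation=cv2.INTER_CUBIC);cv2.imwrite('pics/a3.png',a)
E
python3 m4.py
```

```text
t 15.25 pos [0.4881 0.1132 0.1055] yaw -1.112 F [ 0.4  0.  -1. ] w 0.0288 j [0.22 0.3  1.99 0.   0.85 1.34] 
 units lin [ 0.05 -0.01  0.22] rot [ 0.01  0.   -0.01]
blob 288 300 210 227 [0.4779 0.1205 0.1121]
```

View pics/a3.png

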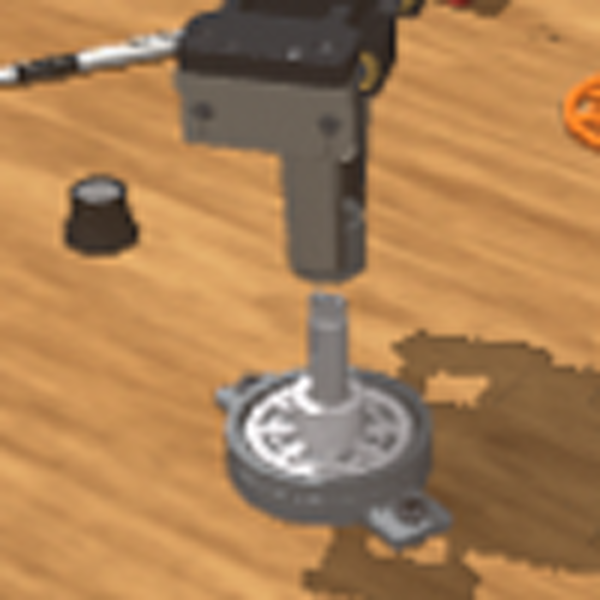

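Call:
{"name": "servo_tool", "arguments": {"rows": [{"linear":[0.05,-0.01,0.05],"rotation":[0,0,0]},{"linear":[0,0,0.1],"rotation":[0,0,0]},{"linear":[0,0,0.15],"rotation":[0,0,0]},{"linear":[0,0,0.15],"rotation":[0,0,0]},{"linear":[0,0,0.15],"rotation":[0,0,0]},{"linear":[0,0,0.15],"rotation":[0,0,0]},{"linear":[0,0,0.15],"rotation":[0,0,0]},{"linear":[0,0,0.15],"rotation":[0,0,0]},{"linear":[0,0,0],"rotation":[0,0,0]},{"linear":[0,0,0],"rotation":[0,0,0]}]}}

```text
t: 16.3
position: [0.4886, 0.1124, 0.0768]
tcp_rot: [0.849, -0.528, -0.001, 0.0]
force: [0.0, 0.1, -0.8]
width: 0.0286
```

```bash
python3 to.py .4889 .1123 .046 -1.11
```

```text
t 16.3 pos [0.4886 0.1124 0.0768] yaw -1.112 F [ 0.   0.1 -0.8] w 0.0286 j [0.22 0.35 2.01 0.   0.78 1.33] 
 units lin [ 0.01 -0.01  1.23] rot [ 0.01  0.01 -0.02]
```

Call:
{"name": "servo_tool", "arguments": {"rows": [{"linear":[0,0,0.2],"rotation":[0,0,0]},{"linear":[0,0,0.2],"rotation":[0,0,0]},{"linear":[0,0,0.2],"rotation":[0,0,0]},{"linear":[0,0,0.2],"rotation":[0,0,0]},{"linear":[0,0,0.15],"rotation":[0,0,0]},{"linear":[0,0,0.1],"rotation":[0,0,0]},{"linear":[0,0,0.05],"rotation":[0,0,0]},{"linear":[0,0,0],"rotation":[0,0,0]},{"linear":[0,0,0],"rotation":[0,0,0]},{"linear":[0,0,0],"rotation":[0,0,0]}]}}

```text
t: 17.3
position: [0.4887, 0.1125, 0.0469]
tcp_rot: [0.849, -0.528, -0.001, 0.0]
force: [-0.5, 0.7, -1.4]
width: 0.0284
```

```bash
python3 to.py .4889 .1123 .0455 -1.11
```

```text
t 17.3 pos [0.4887 0.1125 0.0469] yaw -1.112 F [-0.5  0.7 -1.4] w 0.0284 j [0.22 0.4  2.02 0.   0.72 1.33] 
 units lin [ 0.01 -0.    0.05] rot [ 0.01  0.01 -0.02]
```

Call:
{"name": "servo_tool", "arguments": {"rows": [{"linear":[0,0,0.04],"rotation":[0,0,0]},{"linear":[0,0,0.02],"rotation":[0,0,0]},{"linear":[0,0,0],"rotation":[0,0,0]},{"linear":[0,0,0],"rotation":[0,0,0]},{"linear":[0,0,0],"rotation":[0,0,0]},{"linear":[0,0,0],"rotation":[0,0,0]},{"linear":[0,0,0],"rotation":[0,0,0]},{"linear":[0,0,0],"rotation":[0,0,0]},{"linear":[0,0,0],"rotation":[0,0,0]},{"linear":[0,0,0],"rotation":[0,0,0]}]}}

```text
t: 18.3
position: [0.4889, 0.1126, 0.046]
tcp_rot: [0.849, -0.528, -0.0, -0.0]
force: [-0.4, 2.2, 0.7]
width: 0.0284
```

Call:
{"name": "servo_tool", "arguments": {"rows": [{"linear":[0,0,0],"rotation":[0,0,0]},{"linear":[0,0,0],"rotation":[0,0,0]},{"linear":[0,0,0],"rotation":[0,0,0]},{"linear":[0,0,0],"rotation":[0,0,0]},{"linear":[0,0,-0.2],"rotation":[0,0,0]},{"linear":[0,0,-0.4],"rotation":[0,0,0]},{"linear":[0,0,-0.8],"rotation":[0,0,0]},{"linear":[0,0,-1],"rotation":[0,0,0]},{"linear":[0,0,-1],"rotation":[0,0,0]},{"linear":[0,0,-0.3],"rotation":[0,0,0]}], "grip": 42}}

```text
t: 19.3
position: [0.4886, 0.1121, 0.1436]
tcp_rot: [0.85, -0.528, -0.001, 0.0]
force: [-0.1, 0.7, 0.2]
width: 0.0421
```

```bash
python3 to.py .568 -.3252 .09 -.917; python3 - <<'E'
from h import *
s=shot('scene');pickle.dump(dict(s),open('scene3.pkl','wb'))
a=cv2.resize(s['frame'][200:280,250:350],(750,600),interpolation=cv2.INTER_CUBIC)
cv2.imwrite('pics/a4.png',a)
E
```

```text
t 19.3 pos [0.4886 0.1121 0.1436] yaw -1.111 F [-0.1  0.7  0.2] w 0.0421 j [0.22 0.25 1.96 0.   0.93 1.33] 
 units lin [17.09  4.91  2.14] rot [ 0.01  0.01 -1.62]
```

View pics/a4.png

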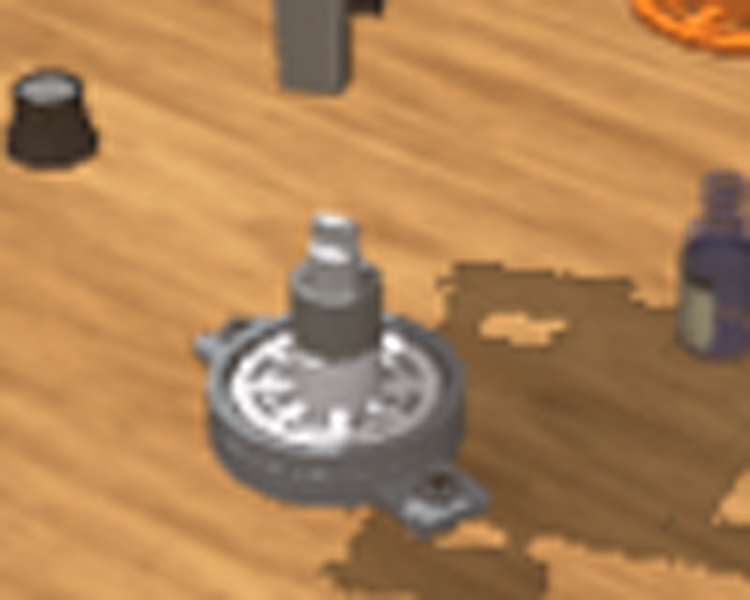

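Call:
{"name": "servo_tool", "arguments": {"rows": [{"linear":[1,0.29,0],"rotation":[0,0,0]},{"linear":[1,0.29,0],"rotation":[0,0,0]},{"linear":[1,0.29,0],"rotation":[0,0,0]},{"linear":[1,0.29,0],"rotation":[0,0,0]},{"linear":[1,0.29,0],"rotation":[0,0,0]},{"linear":[1,0.29,0],"rotation":[0,0,0]},{"linear":[1,0.29,0],"rotation":[0,0,0]},{"linear":[1,0.29,0],"rotation":[0,0,0]},{"linear":[1,0.29,0],"rotation":[0,0,0]},{"linear":[1,0.29,0],"rotation":[0,0,0]}], "grip": 40}}

```text
t: 20.35
position: [0.5321, -0.1505, 0.1367]
tcp_rot: [0.851, -0.525, -0.004, 0.001]
force: [-0.0, -0.7, 0.0]
width: 0.0398
```

Call:
{"name": "servo_tool", "arguments": {"rows": [{"linear":[1,0.29,0],"rotation":[0,0,0]},{"linear":[1,0.29,0],"rotation":[0,0,0]},{"linear":[1,0.29,0.2],"rotation":[0,0,0]},{"linear":[1,0.29,0.3],"rotation":[0,0,0]},{"linear":[1,0.29,0.3],"rotation":[0,0,0]},{"linear":[1,0.29,0.3],"rotation":[0,0,0]},{"linear":[0.4,0.15,0.2],"rotation":[0,0,-0.8]},{"linear":[0,0,0.2],"rotation":[0,0,-0.8]},{"linear":[0,0,0],"rotation":[0,0,0]},{"linear":[0,0,0],"rotation":[0,0,0]}]}}

```text
t: 21.35
position: [0.5567, -0.3234, 0.0859]
tcp_rot: [0.897, -0.442, -0.009, 0.001]
force: [0.3, -0.6, 0.2]
width: 0.04
```

```bash
python3 to.py .568 -.3252 .032 -.917
```

```text
t 21.35 pos [ 0.5567 -0.3234  0.0859] yaw -0.915 F [ 0.3 -0.6  0.2] w 0.04 j [-0.53  0.53  1.67 -0.    0.96  0.39] 
 units lin [ 0.37 -0.34  2.15] rot [0.08 0.13 0.02]
```

Call:
{"name": "servo_tool", "arguments": {"rows": [{"linear":[0.37,-0.34,0],"rotation":[0.08,0.13,0]},{"linear":[0,0,0.3],"rotation":[0,0,0]},{"linear":[0,0,0.4],"rotation":[0,0,0]},{"linear":[0,0,0.4],"rotation":[0,0,0]},{"linear":[0,0,0.4],"rotation":[0,0,0]},{"linear":[0,0,0.3],"rotation":[0,0,0]},{"linear":[0,0,0.1],"rotation":[0,0,0]},{"linear":[0,0,0],"rotation":[0,0,0]},{"linear":[0,0,0],"rotation":[0,0,0]},{"linear":[0,0,0],"rotation":[0,0,0]}]}}

```text
t: 22.35
position: [0.5701, -0.3241, 0.0334]
tcp_rot: [0.896, -0.443, 0.0, -0.0]
force: [0.3, -0.1, 0.1]
width: 0.0402
```

```bash
python3 to.py .568 -.3252 .032 -.917
```

```text
t 22.35 pos [ 0.5701 -0.3241  0.0334] yaw -0.919 F [ 0.3 -0.1  0.1] w 0.0402 j [-0.52  0.6   1.69  0.    0.85  0.4 ] 
 units lin [-0.01  0.09  0.06] rot [-0.    0.   -0.02]
```

Call:
{"name": "servo_tool", "arguments": {"rows": [{"linear":[0,0.08,0.05],"rotation":[0,0,0]},{"linear":[0,0,0],"rotation":[0,0,0]},{"linear":[0,0,0],"rotation":[0,0,0]},{"linear":[0,0,0],"rotation":[0,0,0]},{"linear":[0,0,0],"rotation":[0,0,0]},{"linear":[0,0,0],"rotation":[0,0,0]},{"linear":[0,0,0],"rotation":[0,0,0]},{"linear":[0,0,0],"rotation":[0,0,0]},{"linear":[0,0,0],"rotation":[0,0,0]},{"linear":[0,0,0],"rotation":[0,0,0]}], "grip": 5, "newtons": 30}}

```text
t: 23.35
position: [0.5688, -0.3258, 0.0331]
tcp_rot: [0.896, -0.443, 0.001, -0.0]
force: [0.1, -0.1, 0.6]
width: 0.0137
```

```bash
python3 to.py .4885 .112 .145 -1.0
```

```text
t 23.35 pos [ 0.5688 -0.3258  0.0331] yaw -0.919 F [ 0.1 -0.1  0.6] w 0.0137 j [-0.52  0.6   1.69  0.    0.85  0.4 ] 
 units lin [-15.86  -8.07  -4.49] rot [-0.01 -0.01  0.68]
```

Call:
{"name": "servo_tool", "arguments": {"rows": [{"linear":[0,0,-0.7],"rotation":[0,0,0]},{"linear":[0,0,-1],"rotation":[0,0,0]},{"linear":[0,0,-1],"rotation":[0,0,0]},{"linear":[-0.4,-0.2,-1],"rotation":[0,0,0]},{"linear":[-0.8,-0.4,-0.9],"rotation":[0,0,0]},{"linear":[-1,-0.5,0],"rotation":[0,0,0]},{"linear":[-1,-0.5,0],"rotation":[0,0,0]},{"linear":[-1,-0.5,0],"rotation":[0,0,0]},{"linear":[-1,-0.5,0],"rotation":[0,0,0]},{"linear":[-1,-0.5,0],"rotation":[0,0,0]}]}}

```text
t: 24.35
position: [0.5379, -0.154, 0.1651]
tcp_rot: [0.895, -0.446, 0.007, -0.001]
force: [-1.2, -0.1, -0.7]
width: 0.0137
```

```bash
python3 to.py .4885 .112 .15 -.919
```

```text
t 24.35 pos [ 0.5379 -0.154   0.1651] yaw -0.924 F [-1.2 -0.1 -0.7] w 0.0137 j [-0.28  0.3   1.83 -0.    1.    0.64] 
 units lin [-9.69 -4.83  0.53] rot [-0.06 -0.09 -0.04]
```

Call:
{"name": "servo_tool", "arguments": {"rows": [{"linear":[-1,-0.5,0.05],"rotation":[-0.06,-0.09,0]},{"linear":[-1,-0.5,0.05],"rotation":[0,0,0]},{"linear":[-1,-0.5,0.05],"rotation":[0,0,0]},{"linear":[-1,-0.5,0.05],"rotation":[0,0,0]},{"linear":[-1,-0.5,0],"rotation":[0,0,0]},{"linear":[-1,-0.5,0],"rotation":[0,0,0]},{"linear":[-1,-0.5,0],"rotation":[0,0,0]},{"linear":[-1,-0.5,0],"rotation":[0,0,0]},{"linear":[-0.8,-0.4,0],"rotation":[0,0,0]},{"linear":[-0.3,-0.2,0],"rotation":[0,0,0]}]}}

```text
t: 25.35
position: [0.4918, 0.1086, 0.1736]
tcp_rot: [0.895, -0.445, 0.006, -0.003]
force: [-0.5, -0.1, -0.7]
width: 0.0136
```

```bash
python3 to.py .4885 .112 .13 -1.36
```

```text
t 25.35 pos [0.4918 0.1086 0.1736] yaw -0.923 F [-0.5 -0.1 -0.7] w 0.0136 j [ 0.22  0.2   1.94 -0.    0.98  1.14] 
 units lin [-0.2   0.04  1.74] rot [-0.11 -0.05  3.64]
```

Call:
{"name": "servo_tool", "arguments": {"rows": [{"linear":[-0.2,0.02,0],"rotation":[-0.1,-0.06,0]},{"linear":[0,0,0.1],"rotation":[0,0,0.7]},{"linear":[0,0,0.2],"rotation":[0,0,0.8]},{"linear":[0,0,0.2],"rotation":[0,0,0.8]},{"linear":[0,0,0.2],"rotation":[0,0,0.8]},{"linear":[0,0,0.2],"rotation":[0,0,0.5]},{"linear":[0,0,0.2],"rotation":[0,0,0]},{"linear":[0,0,0.1],"rotation":[0,0,0]},{"linear":[0,0,0],"rotation":[0,0,0]},{"linear":[0,0,0],"rotation":[0,0,0]}]}}

```text
t: 26.35
position: [0.4904, 0.1081, 0.1469]
tcp_rot: [0.775, -0.632, 0.001, 0.001]
force: [0.2, -0.9, -0.9]
width: 0.0135
```

```bash
python3 to.py .4885 .112 .12 -1.36; cat > m5.py <<'E'
from fit import *
s=shot('scene'); pickle.dump(dict(s),open('scene4.pkl','wb'))
o=manip.get_obs()['position'];Z=cloud(s)
zt=o[2]-.0331+.027
m=(np.hypot(Z[...,0]-o[0]+.003,Z[...,1]-o[1]-.005)<.035)&(Z[...,2]>zt-.03)&(Z[...,2]<zt+.004)&(s['frame'].max(2)<75)
print('cap body scn',fit(s,m,zt,.023,o[:2]),'tcp',o.round(4))
a=cv2.resize(s['frame'][150:280,230:360],(600,600),interpolation=cv2.INTER_CUBIC);cv2.imwrite('pics/a5.png',a)
E
python3 m5.py
```

```text
t 26.35 pos [0.4904 0.1081 0.1469] yaw -1.369 F [ 0.2 -0.9 -0.9] w 0.0135 j [ 0.22  0.24  1.96 -0.    0.94  1.59] 
 units lin [-0.17  0.04  1.08] rot [ 0.   -0.02 -0.07]
cap body scn (array([0.4905, 0.1081]), np.int64(1), np.float64(0.0)) tcp [0.4904 0.1081 0.1469]
```

View pics/a5.png

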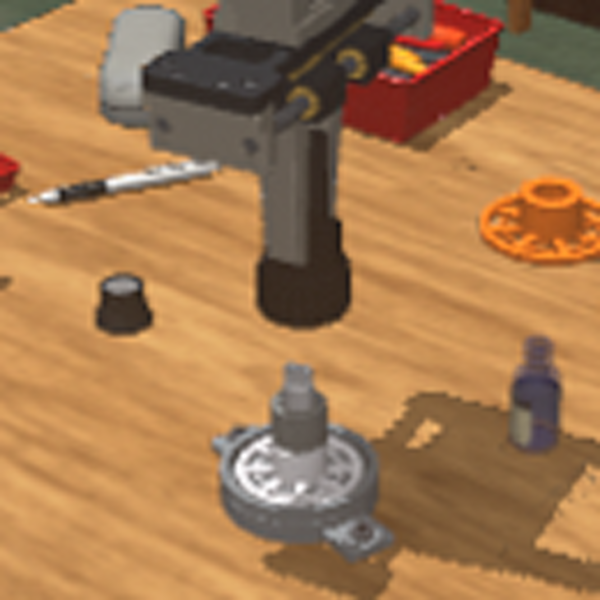

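Call:
{"name": "servo_tool", "arguments": {"rows": [{"linear":[-0.16,0.03,0],"rotation":[0,0,0]},{"linear":[0,0,0.2],"rotation":[0,0,0]},{"linear":[0,0,0.2],"rotation":[0,0,0]},{"linear":[0,0,0.2],"rotation":[0,0,0]},{"linear":[0,0,0.1],"rotation":[0,0,0]},{"linear":[0,0,0],"rotation":[0,0,0]},{"linear":[0,0,0],"rotation":[0,0,0]},{"linear":[0,0,0],"rotation":[0,0,0]},{"linear":[0,0,0],"rotation":[0,0,0]},{"linear":[0,0,0],"rotation":[0,0,0]}]}}

```text
t: 27.4
position: [0.4889, 0.1124, 0.1282]
tcp_rot: [0.775, -0.632, 0.001, 0.001]
force: [0.4, 0.4, -0.5]
width: 0.0137
```

```bash
python3 to.py .4887 .1122 .1005 -1.36
```

```text
t 27.4 pos [0.4889 0.1124 0.1282] yaw -1.367 F [ 0.4  0.4 -0.5] w 0.0137 j [ 0.22  0.27  1.97 -0.    0.9   1.59] 
 units lin [0.   0.01 1.11] rot [-0.   -0.02 -0.06]
```

Call:
{"name": "servo_tool", "arguments": {"rows": [{"linear":[0,0,0.2],"rotation":[0,0,0]},{"linear":[0,0,0.2],"rotation":[0,0,0]},{"linear":[0,0,0.2],"rotation":[0,0,0]},{"linear":[0,0,0.15],"rotation":[0,0,0]},{"linear":[0,0,0.1],"rotation":[0,0,0]},{"linear":[0,0,0.05],"rotation":[0,0,0]},{"linear":[0,0,0],"rotation":[0,0,0]},{"linear":[0,0,0],"rotation":[0,0,0]},{"linear":[0,0,0],"rotation":[0,0,0]},{"linear":[0,0,0],"rotation":[0,0,0]}]}}

```text
t: 28.4
position: [0.4892, 0.1127, 0.1037]
tcp_rot: [0.775, -0.632, 0.001, 0.0]
force: [0.1, 0.1, -0.2]
width: 0.0137
```

```bash
python3 to.py .4887 .1122 .0995 -1.36
```

```text
t 28.4 pos [0.4892 0.1127 0.1037] yaw -1.367 F [ 0.1  0.1 -0.2] w 0.0137 j [ 0.22  0.31  1.99 -0.    0.84  1.59] 
 units lin [0.02 0.02 0.17] rot [-0.01 -0.02 -0.06]
```

Underside is at ≈0.0706, 3.6 mm above the tang contact height if crossed. Creeping down.

Call:
{"name": "servo_tool", "arguments": {"rows": [{"linear":[0,0,0.05],"rotation":[0,0,0]},{"linear":[0,0,0.05],"rotation":[0,0,0]},{"linear":[0,0,0.04],"rotation":[0,0,0]},{"linear":[0,0,0.04],"rotation":[0,0,0]},{"linear":[0,0,0],"rotation":[0,0,0]},{"linear":[0,0,0],"rotation":[0,0,0]},{"linear":[0,0,0],"rotation":[0,0,0]},{"linear":[0,0,0],"rotation":[0,0,0]},{"linear":[0,0,0],"rotation":[0,0,0]},{"linear":[0,0,0],"rotation":[0,0,0]}]}}

```text
t: 29.4
position: [0.4893, 0.1128, 0.0991]
tcp_rot: [0.775, -0.632, 0.001, 0.0]
force: [0.4, 0.6, -2.4]
width: 0.0139
```

```bash
python3 to.py .4887 .1122 .0985 -1.36
```

```text
t 29.4 pos [0.4893 0.1128 0.0991] yaw -1.367 F [ 0.4  0.6 -2.4] w 0.0139 j [ 0.22  0.31  1.99 -0.    0.83  1.59] 
 units lin [0.02 0.03 0.03] rot [-0.01 -0.02 -0.06]
```

Call:
{"name": "servo_tool", "arguments": {"rows": [{"linear":[0.01,0.02,0.04],"rotation":[0,0,0]},{"linear":[0,0,0.02],"rotation":[0,0,0]},{"linear":[0,0,0],"rotation":[0,0,0]},{"linear":[0,0,0],"rotation":[0,0,0]},{"linear":[0,0,0],"rotation":[0,0,0]},{"linear":[0,0,0],"rotation":[0,0,0]},{"linear":[0,0,0],"rotation":[0,0,0]},{"linear":[0,0,0],"rotation":[0,0,0]},{"linear":[0,0,0],"rotation":[0,0,0]},{"linear":[0,0,0],"rotation":[0,0,0]}]}}

```text
t: 30.4
position: [0.4892, 0.1128, 0.0977]
tcp_rot: [0.775, -0.632, 0.001, -0.0]
force: [0.5, 2.0, -0.2]
width: 0.0135
```

```bash
python3 to.py .4887 .1122 .0955 -1.36
```

```text
t 30.4 pos [0.4892 0.1128 0.0977] yaw -1.367 F [ 0.5  2.  -0.2] w 0.0135 j [ 0.22  0.32  2.   -0.    0.83  1.59] 
 units lin [0.02 0.02 0.09] rot [-0.02 -0.01 -0.06]
```

Call:
{"name": "servo_tool", "arguments": {"rows": [{"linear":[0,0,0.03],"rotation":[0,0,0]},{"linear":[0,0,0.02],"rotation":[0,0,0]},{"linear":[0,0,0],"rotation":[0,0,0]},{"linear":[0,0,0],"rotation":[0,0,0]},{"linear":[0,0,0],"rotation":[0,0,0]},{"linear":[0,0,0],"rotation":[0,0,0]},{"linear":[0,0,0],"rotation":[0,0,0]},{"linear":[0,0,0],"rotation":[0,0,0]},{"linear":[0,0,0],"rotation":[0,0,0]},{"linear":[0,0,0],"rotation":[0,0,0]}]}}

```text
t: 31.4
position: [0.4891, 0.1129, 0.0963]
tcp_rot: [0.775, -0.632, 0.001, -0.0]
force: [0.1, 1.2, 0.1]
width: 0.0139
```

```bash
python3 to.py .4887 .1122 .0935 -1.36; python3 -c "
from station import manip
print(manip.get_obs()['force'],manip.get_obs()['torque'])"
```

```text
t 31.4 pos [0.4891 0.1129 0.0963] yaw -1.368 F [0.1 1.2 0.1] w 0.0139 j [ 0.22  0.32  2.   -0.    0.82  1.59] 
 units lin [0.02 0.02 0.11] rot [-0.01 -0.01 -0.06]
[0.09491041 1.21239051 0.06961646] [ 0.36933668 -0.01287733 -0.03831265]
```

No spring load shows 3.8 mm below the crossed height, so the tang appears to have entered the slot. I'll keep lowering gently to home (TCP ≈ .093).

Call:
{"name": "servo_tool", "arguments": {"rows": [{"linear":[0.01,0.02,0.03],"rotation":[0,0,0]},{"linear":[0,0,0.02],"rotation":[0,0,0]},{"linear":[0,0,0],"rotation":[0,0,0]},{"linear":[0,0,0],"rotation":[0,0,0]},{"linear":[0,0,0],"rotation":[0,0,0]},{"linear":[0,0,0],"rotation":[0,0,0]},{"linear":[0,0,0],"rotation":[0,0,0]},{"linear":[0,0,0],"rotation":[0,0,0]},{"linear":[0,0,0],"rotation":[0,0,0]},{"linear":[0,0,0],"rotation":[0,0,0]}]}}

```text
t: 32.4
position: [0.489, 0.1129, 0.0952]
tcp_rot: [0.775, -0.632, 0.001, -0.001]
force: [-0.4, 3.0, -0.3]
width: 0.0137
```

```bash
python3 to.py .4887 .1122 .0935 -1.36; python3 - <<'E'
from h import *
s=shot('scene')
cv2.imwrite('pics/a6.png',cv2.resize(s['frame'][190:280,245:345],(666,600),interpolation=cv2.INTER_CUBIC))
E
```

```text
t 32.4 pos [0.489  0.1129 0.0952] yaw -1.368 F [-0.4  3.  -0.3] w 0.0137 j [ 0.22  0.32  2.   -0.    0.82  1.59] 
 units lin [0.02 0.02 0.07] rot [-0.02 -0.01 -0.06]
```

View pics/a6.png

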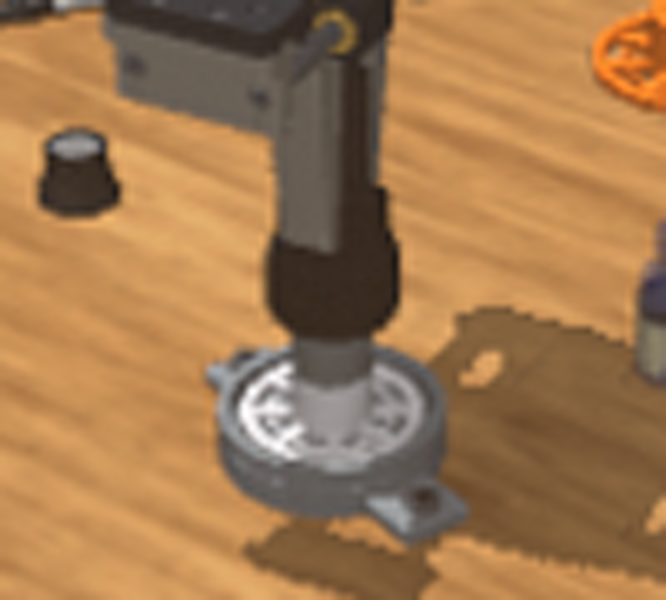

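Call:
{"name": "servo_tool", "arguments": {"rows": [{"linear":[-0.02,0,0.03],"rotation":[0,0,0]},{"linear":[0,0,0.03],"rotation":[0,0,0]},{"linear":[0,0,0.02],"rotation":[0,0,0]},{"linear":[0,0,0],"rotation":[0,0,0]},{"linear":[0,0,0],"rotation":[0,0,0]},{"linear":[0,0,0],"rotation":[0,0,0]},{"linear":[0,0,0],"rotation":[0,0,0]},{"linear":[0,0,0],"rotation":[0,0,0]},{"linear":[0,0,0],"rotation":[0,0,0]},{"linear":[0,0,0],"rotation":[0,0,0]}]}}

```text
t: 33.45
position: [0.4889, 0.113, 0.0931]
tcp_rot: [0.775, -0.632, 0.001, -0.001]
force: [0.2, 2.1, 0.9]
width: 0.0138
```

```bash
python3 to.py .4887 .1122 .0925 -1.36
```

```text
t 33.45 pos [0.4889 0.113  0.0931] yaw -1.367 F [0.2 2.1 0.9] w 0.0138 j [ 0.23  0.32  2.   -0.    0.82  1.59] 
 units lin [0.03 0.02 0.02] rot [-0.02 -0.01 -0.06]
```

Call:
{"name": "servo_tool", "arguments": {"rows": [{"linear":[0,0,0.03],"rotation":[0,0,0]},{"linear":[0,0,0.02],"rotation":[0,0,0]},{"linear":[0,0,0],"rotation":[0,0,0]},{"linear":[0,0,0],"rotation":[0,0,0]},{"linear":[0,0,0],"rotation":[0,0,0]},{"linear":[0,0,0],"rotation":[0,0,0]},{"linear":[0,0,0],"rotation":[0,0,0]},{"linear":[0,0,0],"rotation":[0,0,0]},{"linear":[0,0,0],"rotation":[0,0,0]},{"linear":[0,0,0],"rotation":[0,0,0]}]}}

```text
t: 34.45
position: [0.489, 0.113, 0.0931]
tcp_rot: [0.775, -0.632, 0.001, -0.0]
force: [-1.3, 2.0, 2.5]
width: 0.0135
```

```bash
python3 to.py .4887 .1122 .0925 -1.36
```

```text
t 34.45 pos [0.489  0.113  0.0931] yaw -1.367 F [-1.3  2.   2.5] w 0.0135 j [ 0.23  0.32  2.   -0.    0.82  1.59] 
 units lin [0.03 0.02 0.02] rot [-0.02 -0.01 -0.06]
```

It stopped at z = .0931 with contact force rising, which is home on the spacer. Releasing and backing off.

Call:
{"name": "servo_tool", "arguments": {"rows": [{"linear":[0,0,0],"rotation":[0,0,0]},{"linear":[0,0,0],"rotation":[0,0,0]},{"linear":[0,0,0],"rotation":[0,0,0]},{"linear":[0,0,0],"rotation":[0,0,0]},{"linear":[0,0,0],"rotation":[0,0,0]},{"linear":[0,0,-0.2],"rotation":[0,0,0]},{"linear":[0,0,-0.4],"rotation":[0,0,0]},{"linear":[0,0,-0.8],"rotation":[0,0,0]},{"linear":[0,0,-1],"rotation":[0,0,0]},{"linear":[0,0,-0.6],"rotation":[0,0,0]}], "grip": 40}}

```text
t: 35.45
position: [0.487, 0.1121, 0.1704]
tcp_rot: [0.775, -0.632, 0.0, 0.002]
force: [1.0, 0.4, -0.2]
width: 0.0402
```

Call:
{"name": "servo_tool", "arguments": {"rows": [{"linear":[1,0.6,-0.1],"rotation":[0,0,0]},{"linear":[1,0.6,0],"rotation":[0,0,0]},{"linear":[1,0.6,0],"rotation":[0,0,0]},{"linear":[1,0.6,0],"rotation":[0,0,0]},{"linear":[1,0.6,0],"rotation":[0,0,0]},{"linear":[1,0.6,0],"rotation":[0,0,0]},{"linear":[1,0.6,0],"rotation":[0,0,0]},{"linear":[1,0.6,0],"rotation":[0,0,0]},{"linear":[0.5,0.3,0],"rotation":[0,0,0]},{"linear":[0,0,0],"rotation":[0,0,0]}]}}

```text
t: 36.45
position: [0.4069, -0.1294, 0.1857]
tcp_rot: [0.776, -0.63, 0.007, -0.003]
force: [0.5, 0.7, 0.1]
width: 0.0399
```

```bash
python3 - <<'E'
from m2 import *
c=shot('top');s=shot('scene')
for nm,C in(('top',c),('scn',s)):
    for n,z,lo in(('wing',.113,.104),('body',.087,.08)):
        P=top_feat(C,(.488,.113),.03,z,lo,z+.009)
        if len(P)>3:
            e,V=np.linalg.eigh(np.cov(P.T)); print(nm,n,len(P),P.mean(0).round(4),circ(P),np.arctan2(V[1,1],V[0,1]).round(3))
    X=cloud(C); m=(np.hypot(X[...,0]-.488,X[...,1]-.113)<.02); print('zmax',np.nanpercentile(X[m][:,2],[90,95,99]).round(4))
for n,(x,y) in dict(dropper=(.4215,-.007),loupe=(.684,.040),tin=(.69,.221)).items():
    P=top_feat(c,(x,y),.045,.0,.008,.09); print(n,P.mean(0).round(4) if len(P) else None, top_feat(pickle.load(open('top0.pkl','rb')),(x,y),.045,.0,.008,.09).mean(0).round(4))
a=cv2.resize(s['frame'][180:280,240:380],(700,500),interpolation=cv2.INTER_CUBIC);cv2.imwrite('pics/a7.png',a)
print(manip.get_obs()['t'],manip.get_obs()['position'])
E
```

```text
top wing 126 [0.4882 0.111 ] [0.4883 0.1105 0.0402] -2.94
top body 208 [0.4874 0.1088] [0.488  0.1108 0.0487] 1.849
zmax [0.114  0.1144 0.1153]
scn wing 95 [0.4821 0.1204] [0.4824 0.1208 0.0455] -3.03
scn body 164 [0.4819 0.1225] [0.4853 0.1198 0.0603] -3.129
zmax [0.1112 0.1123 0.1134]
dropper [ 0.4192 -0.0061] [ 0.4192 -0.0061]
loupe [0.6891 0.0413] [0.6885 0.0413]
tin [0.6983 0.2278] [0.698  0.2276]
36.55 [ 0.40740627 -0.12817037  0.18546011]
```

View pics/a7.png

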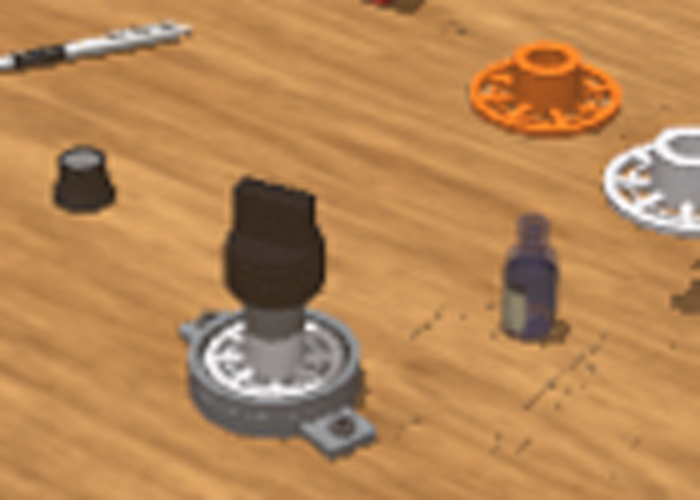

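```bash
python3 -c "
from station import manip
print(manip.finish_job())"
```

```text
the job is handed in; nothing more can be done
None
```

The filter head is back together and handed in at about 36.6 s of the 72 s. The support is in the dish, the spacer is on its hub and the cap is home on the spacer. The hand-in gives no verdict, so the results below are my own checks.

**How the cap went on:** I read the tang angle from the top camera (about 0.2 rad in the world frame) and turned the cap to match while still above the spindle. The tang slipped into the slot on the way down, so I never had to turn the cap while it rested on the tang.

**Last checks:**
- **Cap height:** lowering stopped at the expected seated height, with about 2.5 N of contact. Afterwards the wing top read about 0.113 m in both cameras, as it should when home.
- **Cap position:** in the top view the wing centre is within about 1.5 mm of the base axis as first measured, and the scene view shows the cap upright.
- **Spindle:** the vertical force stayed within about 2.5 N throughout, far less than if the tang had been pushing the spindle down.
- **Bystanders:** the loupe, dropper bottle and tack tin moved less than 1 mm.
- **Arm:** the gripper is clear of everything.

**Disagreements:**
- The scene camera reads several mm off from the top camera, including on things that hadn't moved, so I treated that as calibration and line-of-sight error.
- A 2–3 N side force showed during the last millimetres of lowering the cap.
- One image fit of the held cap failed, so I positioned it from the measured arm position instead.
- One move call was refused because it did not have 10 rows; it had no effect on the work.

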